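Thread the return spring onto the rod in the bench vice

TASK

Pick up the green coil spring, foot end down as it stands, and thread it over the upright rod held in the red bench vice, twisting it a little whenever its bent-in tail snags on one of the rod's two slotted brass keepers, until its foot sits fully home on the steel flange; then let go and draw clear. Work gently: only a light push of a few newtons on the rod, never forcing it. Leave the yellow and the blue spring standing where they are.

Things in the scene. Friction and masses are not known exactly. Their poses are not given: they have to be found in the camera images.
- spring_grip (a point): The green compression spring, standing upright: 41 mm outside diameter, 33 mm bore, 70 mm long, about 0.14 kg. Its top 28 mm is close-wound and is the part to hold; this point is on the spring's axis in the middle of that part, 55 mm above the foot. z points up along the axis.
- spring_foot (a point): Centre of the foot of the green spring (underside of its lowest coil), on the axis; z up. From the foot coil a 4 mm thick wire tail is bent inward along the spring's own +x (same x as here), reaching to 7.5 mm from the axis, its underside 3 mm above the foot. It is the only thing inside the bore.
- rod_seat (a point): Centre of the top face of the steel flange (52 mm diameter) at the foot of the upright rod, 105 mm above the bench, where the spring's foot must rest; the rod's axis passes through it. The rod is 10 mm thick and carries two slotted brass keepers, upper faces 62 mm and 30 mm above the flange. Vice jaws (90 mm wide) end just below the flange.
- rod_top (a point): Top end of the rod, on its axis, 75 mm above the flange; its last 9 mm taper to 4 mm. Each keeper is a fixed disc 29 mm in diameter, 6 mm thick, with four slots 6.5 mm wide, 90 degrees apart, open to the rim. The tail passes only through a slot; elsewhere it lands on the upper face. Slot angles are not given and differ by at least 30 degrees between the two keepers.
- spring: The whole green spring, origin at the centre of its foot while not compressed, z up its axis. Below the close-wound part its open coils give when pushed along the axis: 0.75 N per mm, coil-bound after 14 mm (about 10.5 N), after which the push rises steeply. Twist is passed on without give.
- vice: The red bench vice on its plywood pad (250 x 160 mm), fixed to the bench, carrying rod and keepers; origin on the bench under the rod, x away from its handle. Its angle says nothing about the slots.
- spring_yellow_center (a point): Middle of the yellow spring, 33 mm in diameter, 50 mm tall, standing on the bench; to be left alone.
- spring_blue_center (a point): Middle of the blue spring, 48 mm in diameter, 60 mm tall, standing on the bench; to be left alone.
There are look-alikes about, which are no part of the job. Leave any black look-alike of the spring alone.

How it is judged:
On the way:
1. the spring's foot is round the rod and below the upper keeper (horizontal distance between spring_foot and rod_seat below 0.006 m and z of spring_foot in the frame of rod_seat below 0.05 m), for 0.1 s.
At the end, for the whole second after the job is handed in: The green spring stands on the flange round the rod: its foot within 3 mm of the flange's height and within 6 mm of the rod's axis, upright within 0.12 rad, at rest and released (horizontal distance between spring_foot and rod_seat below 0.006 m and z of spring_foot in the frame of rod_seat between -0.003 and 0.003 m and angle between spring's own z axis and vertical below 0.12 rad and linear speed of spring below 0.02 m/s); the robot touches nothing.
It fails at once if the green spring is pressed on the vice, rod or keepers with more than 25 N (contact force between spring and vice above 25 N).
It fails at once if the yellow or the blue spring is moved more than 20 mm (distance of any of spring_yellow_center, spring_blue_center from where it was at the start of the episode above 0.02 m).
It also fails if it takes over 72 s, if anything falls off the work surface, if the arm or the gripper's body presses on something with over 40 N, if the wrist force passes 120 N, or if a joint passes its speed limit or range.

ROBOT

A 6-joint arm with a two-finger parallel gripper is mounted at the origin on the work surface. World frame = base frame: x ahead of the robot, y to its left, z up, the work surface at z = 0. Lengths are in m, angles in rad, forces in N, time in s.
With the tool pointing down it reaches from about 0.275 to 0.75 m from the base axis. Payload 10.2 kg.
Tool frame: the origin (TCP) lies midway between the tips of the shut fingers; the grasp point (between the pads) lies 19 mm behind it (hold_point_z is the z of the grasp point in the tool frame, in m); z points along the fingers, y is the line along which they close (so a half turn about z gives the same grasp; the last joint's range is limited). The gripper opens to 85 mm and grips with 20 to 120 N. Pads are 22 mm wide; open, the fingers measure 114 mm over their backs; the gripper's body (76 mm by 85 mm) begins 54 mm behind the grasp point. The pads swing forward as they close: fully open they stand 13 mm farther back than shut.
Start: joints at [0.992, 0.313, 1.498, -0, 1.331, -0.223], TCP at [0.183, 0.492, 0.231] pointing down, gripper open.
Joint ranges: [-2.94, 2.94], [-0.97, 2.17], [0.19, 2.56], [-1.23, 4.37], [0.02, 3.11], [-2.88, 2.88]. Speed limits (rad/s): [2.39, 2.39, 3.01, 3.14, 3.14, 3.14].

INTERFACE

Orientations are given as a unit quaternion [w, x, y, z].
In Python, from plant import read_state, snapshot, camera_params, close_job, hold_point_z gives the robot as it stands. The module is installed in compiled form; this text tells all that it offers.
- The arm moves only by the tool move_arm, never from a script. Its argument "rows" is a list of rows, each a list of 7 numbers: the turn, a rotation vector about the tool's x, y, z in degrees, then the shift along the tool's x, y, z in mm, then the closure, from 0 (fully open) to 1 (shut). In form: [[wx, wy, wz, dx, dy, dz, fingers], ...]. A call has 1 to 8 rows; each row is the pose to reach, as a shift and turn from the pose commanded when the call began, along the tool's axes at that moment; what a row does not reach only later rows make up. A row lasts 1/12 s, in which the tool goes at most 41.7 mm and 7.16 degrees, less where a joint would pass 70% of its speed; a pose out of reach is approached as far as the arm can. A call with a gripper value outside its range is refused whole. The fingers move at their own pace and stop on an object; the grip force is fixed at half the most. Time passes only in rows, so rows that repeat a pose let the fingers close. It gives the time, the measured TCP pose, the force, the opening and the grip force at its end, in the units of the state.
- read_state(): the state, without advancing time (a new reading comes with each control period).
- snapshot(name): name is "side" or "top"; returns the picture (420x560x3 uint8, red, green, blue); there is no depth.
- camera_params(name): a dict with "mtx" (3x3 intrinsics, pixels), "k1" (the pictures are not rectified: a ray, as slopes to the right and down, at radius r is drawn at 1 + k1 r^2 times it, then the intrinsics apply), "cam_to_world" (4x4, takes a point from camera to world coordinates). Camera axes: x right, y down, z forward; pixel columns grow to the right and rows downward; lengths in m; the calibration is good to about 2 mm. A picture is of the moment at which its call begins. camera_params takes no time and is no camera call.
- close_job(): hands the job in; it is judged then, once.
The state is a dict: "t": time; "qpos": joint angles; "qd": joint speeds; "tau": joint torques, N m; "ee_pos": TCP position; "orientation": TCP orientation; "contact_force": force on the tool from outside, world axes, zero at the start; "ft_torque": the same for the moment, N m; "grip_width": finger opening in m; "finger_force": force on a finger pad.
Only numpy, scipy, OpenCV 4.12 (cv2) and the standard library are available. Lean on these libraries where they do the work, as an engineer would, in place of code of your own. Each camera call takes 0.05 s, during which the arm holds its last target. There are 200 camera calls.

## Working session

There is one attempt and no reset: what is moved stays moved. The work goes in short steps, Python scripts to look and compute and a tool call to move; the robot and the scene stay as the last step left them, time stands still between calls to the robot, and variables do not carry over. Pictures are saved under pics/ and viewed, at most 10 in all, crops included, and the job is handed in when it is done.

Besides the shell and the picture viewer there is one more tool, called as name(argument=value, ...), one argument or row to a line, values as JSON. move_arm: Moves the arm, as the interface text tells. Its arguments: {"type":"object","properties":{"rows":{"type":"array","items":{"type":"array","items":{"type":"number"}}}},"required":["rows"]}

```bash
mkdir -p pics
cat > h.py <<'E'
import numpy as np, cv2
from plant import *
def ray(n,u,v):
    c=camera_params(n);K=np.array(c["mtx"]);T=np.array(c["cam_to_world"])
    p=cv2.undistortPoints(np.array([[[u,v]]],float),K,np.array([c["k1"],0,0,0.]))[0,0]
    return T[:3,3],T[:3,:3]@np.array([p[0],p[1],1])
def atz(n,u,v,z):
    o,d=ray(n,u,v);return o+d*(z-o[2])/d[2]
def proj(n,P):
    c=camera_params(n);K=np.array(c["mtx"]);T=np.linalg.inv(np.array(c["cam_to_world"]))
    return cv2.projectPoints(np.array(P,float).reshape(-1,3),cv2.Rodrigues(T[:3,:3])[0],T[:3,3],K,np.array([c["k1"],0,0,0.]))[0][:,0]
def tri(a,b):
    A=[];y=[]
    for n,u,v in (a,b):
        o,d=ray(n,u,v);d=d/np.linalg.norm(d);M=np.eye(3)-np.outer(d,d);A.append(M);y.append(M@o)
    return np.linalg.lstsq(np.vstack(A),np.hstack(y),rcond=None)[0]
def shot(n,f,crop=None,s=1):
    im=snapshot(n)
    if crop: im=im[crop[1]:crop[3],crop[0]:crop[2]]
    cv2.imwrite("pics/"+f,cv2.resize(im[:,:,::-1],None,fx=s,fy=s,interpolation=cv2.INTER_CUBIC))
def delta(P):
    # world vector to tool axes, mm
    s=read_state();w,x,y,z=s["orientation"]
    from scipy.spatial.transform import Rotation as R
    r=R.from_quat([x,y,z,w]);return r.inv().apply(np.array(P)-s["ee_pos"])*1000
E
python3 - <<'E'
from h import *
shot("side","s0.png");shot("top","t0.png")
print(read_state(),hold_point_z)
for n in("side","top"):c=camera_params(n);print(n,np.round(c["mtx"],1).tolist(),c["k1"],np.round(c["cam_to_world"],3).tolist())
E
```

```text
{'t': 0.1, 'qpos': array([ 9.91623200e-01,  3.13392602e-01,  1.49832291e+00, -1.35204592e-05,
        1.33100426e+00, -2.23423707e-01]), 'qd': array([ 0.00066467, -0.00133738, -0.0018295 , -0.00023182,  0.00105285,
       -0.00109442]), 'tau': array([ 5.04466021e-03, -4.12904477e+01, -2.60140997e+01, -8.54164500e-05,
        3.06590919e-03,  2.51011176e-05]), 'ee_pos': array([0.18275817, 0.49193131, 0.23080742]), 'orientation': array([-2.14089639e-04,  1.76936606e-01,  9.84222089e-01, -5.21351334e-04]), 'contact_force': array([ 0.53136753, -0.56338419,  0.31045439]), 'ft_torque': array([ 0.00376511, -0.02153093, -0.01672174]), 'finger_force': 0.0, 'grip_width': 0.08557307426369833} -0.0187
side [[419.1, 0.0, 279.6], [0.0, 419.1, 199.4], [0.0, 0.0, 1.0]] -0.017250304407611817 [[-0.938, -0.225, 0.263, 0.303], [-0.346, 0.614, -0.71, 0.501], [-0.002, -0.757, -0.654, 0.596], [0.0, 0.0, 0.0, 1.0]]
top [[416.6, 0.0, 282.6], [0.0, 416.6, 207.4], [0.0, 0.0, 1.0]] -0.022041551136957955 [[-0.079, -0.973, 0.219, 0.368], [-0.997, 0.078, -0.016, -0.026], [-0.002, -0.219, -0.976, 0.835], [0.0, 0.0, 0.0, 1.0]]
```

View pics/s0.png

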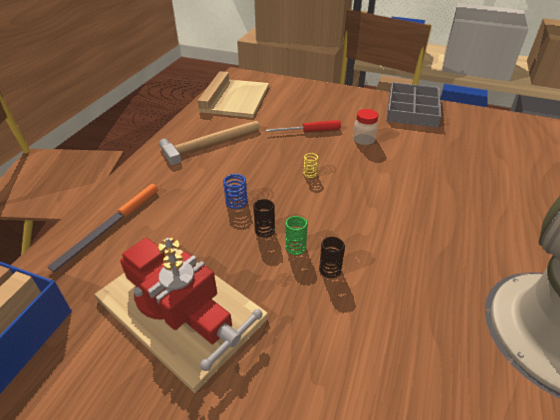

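View pics/t0.png

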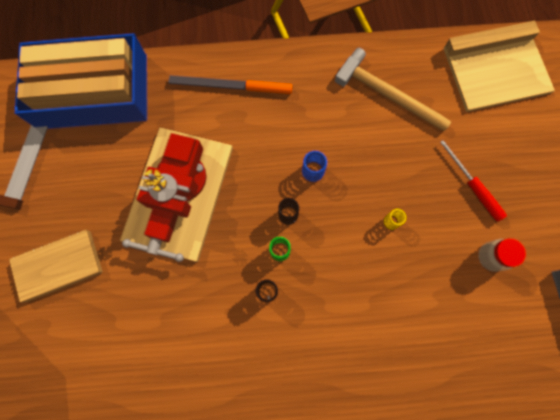

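The side picture shows the green spring at (296,235), black look-alikes at (264,218) and (332,257), blue at (235,190), yellow at (311,165) and the vice rod at about (172,255). In the top picture green is at (280,248), the blacks at (288,211) and (266,291), and the rod top at (152,180). I choose the green one, and I'll check it and the keepers in one close crop.

Run:
```python
from h import *
S=snapshot("side");T=snapshot("top")
def c(im,u,v):return cv2.resize(im[v-30:v+30,u-40:u+40],(400,300),interpolation=cv2.INTER_CUBIC)
im=np.vstack([np.hstack([c(S,296,235),c(T,280,248)]),np.hstack([c(S,172,255),c(T,155,182)])])
cv2.imwrite("pics/c1.png",im[:,:,::-1])
```

```text
(no output)
```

View pics/c1.png

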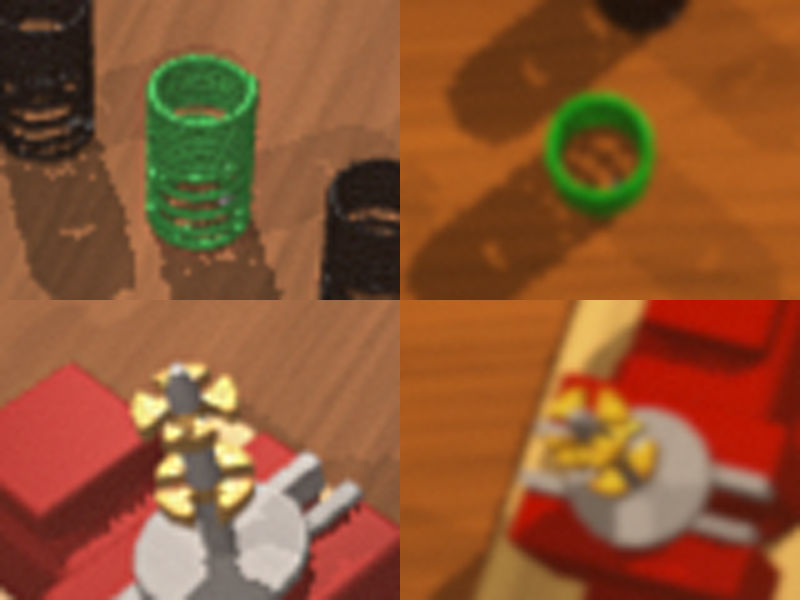

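Run:
```python
from h import *
print("rod",tri(("side",167.6,239),("top",151,177)), "side@.18",atz("side",167.6,239,.18),"top@.18",atz("top",151,177,.18))
print("grn",tri(("side",296.4,223),("top",280,248)), atz("side",296.4,223,.07),atz("top",280,248,.07))
print("blk",atz("top",288,211,.07),atz("top",266,291,.07),"blu",atz("top",315,162,.06),"yel",atz("top",396,218,.05))
S=snapshot("side").astype(float);T=snapshot("top").astype(float)
rod=tri(("side",167.6,239),("top",151,177))
# refine axis + angles by gold-ness of keeper faces
def gold(im): return np.clip((im[...,0]+im[...,1])/2-im[...,2],0,120)*(im[...,1]>.6*im[...,0])
G={"side":gold(S).astype(np.float32),"top":gold(T).astype(np.float32)}
rr,aa=np.meshgrid(np.linspace(7,13.5,5),np.radians(np.arange(0,360,5)));rr=rr.ravel()/1e3;aa=aa.ravel()
insl=np.abs(rr*np.sin((aa+np.pi/4)%(np.pi/2)-np.pi/4))<.00325
def score(n,xy,h,th):
    P=np.c_[xy[0]+rr*np.cos(aa+th),xy[1]+rr*np.sin(aa+th),np.full(len(rr),.105+h)]
    q=proj(n,P).astype(np.float32)
    g=cv2.remap(G[n],q[:,0][None],q[:,1][None],cv2.INTER_LINEAR)[0]
    return g[~insl].mean()-g[insl].mean()
for n in G:
  for h in(.062,.030):
    res=[(score(n,rod[:2]+np.array([dx,dy])/1e3,h,np.radians(t)),t,dx,dy) for t in range(0,90,3) for dx in range(-5,6) for dy in range(-5,6)]
    res.sort(reverse=True);b=res[0];print(n,h,np.round(res[:6],1).tolist())
    print([round(max(r[0] for r in res if r[1]==t and abs(r[2]-b[2])<2 and abs(r[3]-b[3])<2)) for t in range(0,90,6)])
```

```text
rod [0.5863179  0.17732393 0.17632498] side@.18 [0.58621248 0.18015041 0.18      ] top@.18 [0.58299624 0.17534593 0.18      ]
grn [ 0.46531593 -0.02678504  0.06260674] [ 0.46402491 -0.01941547  0.07      ] [ 0.46344458 -0.02694376  0.07      ]
blk [ 0.53172775 -0.04733825  0.07      ] [0.38792757 0.00425316 0.07      ] blu [ 0.62728173 -0.10824701  0.06      ] yel [ 0.50577006 -0.25365787  0.05      ]Traceback (most recent call last):
  File "<stdin>", line 19, in <module>
  File "<stdin>", line 14, in score
  File "h.py", line 10, in proj
    c=camera_params(n);K=np.array(c["mtx"]);T=np.linalg.inv(np.array(c["cam_to_world"]))
ValueError: time passes only in moves, steps and waits
```

```bash
python3 - <<'E'
import re
s=open('h.py').read()
s=s.replace("def ray","_C={}\ndef camp(n):\n    if n not in _C:_C[n]=camera_params(n)\n    return _C[n]\ndef ray",1).replace("c=camera_params(n)","c=camp(n)")
open('h.py','w').write(s)
E
cat > fit.py <<'E'
from h import *
S=snapshot("side").astype(float);T=snapshot("top").astype(float)
rod=tri(("side",167.6,239),("top",151,177))
def gold(im): return np.clip((im[...,0]+im[...,1])/2-im[...,2],0,120)*(im[...,1]>.6*im[...,0])
G={"side":gold(S).astype(np.float32),"top":gold(T).astype(np.float32)}
rr,aa=np.meshgrid(np.linspace(7,13.5,5),np.radians(np.arange(0,360,5)));rr=rr.ravel()/1e3;aa=aa.ravel()
insl=np.abs(rr*np.sin((aa+np.pi/4)%(np.pi/2)-np.pi/4))<.00325
def score(n,xy,h,th):
    P=np.c_[xy[0]+rr*np.cos(aa+th),xy[1]+rr*np.sin(aa+th),np.full(len(rr),.105+h)]
    q=proj(n,P).astype(np.float32)
    g=cv2.remap(G[n],q[:,0][None],q[:,1][None],cv2.INTER_LINEAR)[0]
    return g[~insl].mean()-g[insl].mean()+g.mean()*.3
for n in G:
  for h in(.062,.030):
    res=[(score(n,rod[:2]+np.array([dx,dy])/1e3,h,np.radians(t)),t,dx,dy) for t in range(0,90,3) for dx in range(-6,7) for dy in range(-6,7)]
    res.sort(reverse=True);b=res[0];print(n,h,np.round(res[:6],1).tolist())
    print([round(max(r[0] for r in res if r[1]==t and abs(r[2]-b[2])<2 and abs(r[3]-b[3])<2)) for t in range(0,90,6)])
E
python3 fit.py
python3 - <<'E'
from h import *
print(delta([.466,-.025,.180]),delta([.466,-.025,.07]))
E
```

```text
side 0.062 [[39.5, 81.0, 2.0, 2.0], [39.1, 84.0, 2.0, 2.0], [38.4, 78.0, 2.0, 2.0], [38.2, 81.0, 1.0, 2.0], [38.1, 78.0, 2.0, 1.0], [38.1, 78.0, 1.0, 2.0]]
[35, 31, 28, 25, 23, 23, 22, 22, 24, 27, 30, 34, 37, 38, 39]
side 0.03 [[54.8, 33.0, 2.0, 3.0], [54.6, 33.0, 1.0, 3.0], [54.5, 33.0, 2.0, 2.0], [54.2, 36.0, 2.0, 3.0], [53.8, 30.0, 2.0, 2.0], [53.7, 30.0, 1.0, 3.0]]
[3, 10, 21, 34, 46, 54, 54, 48, 38, 26, 15, 7, 2, -1, -1]
top 0.062 [[62.2, 81.0, 0.0, 1.0], [62.0, 78.0, 0.0, 1.0], [60.5, 75.0, 0.0, 1.0], [60.5, 78.0, 0.0, 2.0], [60.5, 81.0, 1.0, 1.0], [60.3, 75.0, 0.0, 2.0]]
[54, 44, 32, 21, 12, 9, 9, 12, 19, 28, 39, 51, 59, 62, 60]
top 0.03 [[64.3, 33.0, 1.0, 1.0], [64.2, 36.0, 0.0, 1.0], [64.0, 36.0, 1.0, 1.0], [63.9, 33.0, 0.0, 1.0], [62.7, 36.0, 1.0, 2.0], [62.6, 36.0, 0.0, 2.0]]
[2, 12, 25, 39, 52, 62, 64, 59, 48, 34, 20, 9, 0, -4, -3]
[-445.52240052 -386.06395973   51.25085244] [-445.52727634 -386.04057363  161.25084984]
```

Run:
```python
from h import *
T=np.mean([snapshot("top") for _ in range(3)],0);S=snapshot("side")
a=T[230:265,262:297];b=S[208:258,276:316].astype(float)
f=lambda i,w,h:cv2.resize(np.clip(i*1.6,0,255).astype(np.uint8),(w,h),interpolation=cv2.INTER_CUBIC)
cv2.imwrite("pics/g.png",np.hstack([f(a,420,420),f(b,336,420)])[:,:,::-1])
gr=(T[...,1]-T[...,0])
print(gr[236:262,268:293].astype(int))
```

```text
[[-51 -50 -50 -50 -50 -44 -34 -16   1   5   1   0   1  -1 -12 -31 -51 -67
  -76 -80 -81 -82 -81 -82 -82]
 [-51 -51 -51 -49 -39 -18   9  41  68  73  69  69  69  71  63  39   5 -27
  -56 -74 -80 -81 -82 -82 -82]
 [-50 -51 -47 -38  -9  33  70  92 103  99  91  88  85  90  94  86  65  32
  -12 -50 -72 -80 -83 -83 -83]
 [-51 -49 -40 -10  37  80 100 100  94  81  71  66  62  67  73  79  82  74
   43   0 -43 -72 -83 -84 -83]
 [-53 -49 -21  30  78  99  91  77  71  67  63  61  59  58  60  61  67  79
   82  58   4 -49 -77 -83 -84]
 [-58 -45   5  67  96  91  74  64  67  68  65  64  61  57  56  57  54  61
   81  88  52 -15 -65 -80 -83]
 [-61 -32  32  89  93  71  59  57  59  56  50  44  37  35  41  46  46  47
   62  88  84  24 -41 -75 -82]
 [-63 -17  59 104  86  56  46  41  28  16   6   0  -8  -6   5  18  29  40
   50  76  95  60 -12 -64 -80]
 [-58   5  82 108  78  45  24   7  -9 -24 -33 -38 -40 -38 -31 -19  -2  20
   36  57  91  82  13 -53 -78]
 [-48  26  97 104  66  26  -3 -26 -36 -43 -49 -56 -59 -59 -54 -46 -31 -10
   14  45  83  84  21 -47 -77]
 [-40  38 101  94  49   2 -29 -44 -47 -48 -57 -65 
[... 930 characters left out ...]
54  37  21   5 -10  -8  19  55  81  97
  103  91  45 -17 -57 -71 -74]
 [-53 -54 -40  -8  29  62  81  88  92  87  81  75  65  64  76  91  94  90
   84  62  18 -35 -65 -74 -74]
 [-54 -59 -52 -32   0  32  54  68  78  87  94  98  95  92  88  83  75  67
   54  24 -18 -55 -72 -74 -74]
 [-54 -59 -56 -48 -26   3  27  41  52  60  67  71  70  68  63  58  51  41
   18 -18 -52 -70 -75 -75 -75]
 [-53 -54 -57 -58 -51 -31  -6  13  29  39  44  47  46  47  43  33  18  -2
  -27 -53 -68 -75 -76 -75 -75]
 [-52 -54 -56 -61 -63 -54 -38 -21  -4  11  21  25  28  27  14  -6 -28 -47
  -62 -70 -75 -76 -76 -76 -76]
 [-53 -53 -55 -59 -63 -59 -51 -44 -35 -23 -12  -6  -2  -6 -24 -45 -60 -69
  -74 -74 -76 -75 -75 -76 -75]]
```

View pics/g.png

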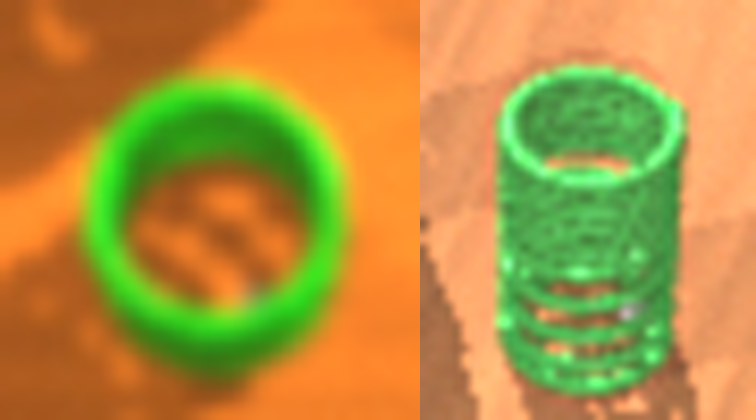

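The close crop confirms the green spring. A small grey spot in its bore, top (283,254) and side (301,245), is probably the end of the tail.

Run:
```python
from h import *
# ring centres: top view and side view separately
for n,c,t in(("top",(280,247.3),(283.2,254.4)),("side",(296.4,223),(300.8,245.1))):
    A=atz(n,*c,.069);B=atz(n,*t,.006);d=(B-A)*1e3;print(n,A,B,d,np.degrees(np.arctan2(d[1],d[0])),np.hypot(d[0],d[1]))
print(proj("side",[.466,-.025,.005]),proj("top",[.466,-.025,.005]),proj("side",[.466,-.025,.07]),proj("top",[.466,-.025,.07]))
S=snapshot("side");print(S[243:248,297:305].tolist());T=snapshot("top");print(T[252:257,280:287].tolist())
```

```text
top [ 0.46486073 -0.02704627  0.069     ] [ 0.45818706 -0.03240331  0.006     ] [ -6.67366699  -5.35703858 -63.        ] -141.24553801512977 8.557785549278117
side [ 0.4643308  -0.02040462  0.069     ] [ 0.4564033  -0.02801617  0.006     ] [ -7.92749862  -7.61155566 -63.        ] -136.16478805007944 10.990041578767645
[[295.52811576 245.27697899]] [[279.1895011  250.84535759]] [[296.3453804  220.72618644]] [[278.84031472 246.70552771]]
[[[70, 110, 55], [58, 130, 58], [52, 120, 55], [62, 120, 63], [60, 111, 57], [51, 93, 47], [43, 79, 38], [46, 95, 46]], [[57, 122, 60], [55, 120, 57], [59, 102, 52], [93, 108, 87], [83, 94, 76], [68, 85, 61], [50, 90, 45], [42, 97, 42]], [[73, 67, 38], [67, 62, 34], [83, 68, 54], [120, 111, 107], [85, 101, 77], [54, 94, 51], [49, 97, 46], [41, 93, 41]], [[106, 79, 46], [84, 70, 38], [64, 79, 41], [58, 98, 52], [49, 99, 48], [49, 97, 46], [57, 103, 51], [50, 112, 53]], [[53, 118, 52], [53, 117, 53], [63, 118, 55], [61, 111, 52], [50, 94, 44], [51, 92, 44], [72, 149, 78], [53, 127, 60]]]
[[[149, 77, 25], [139, 73, 25], [119, 64, 24], [108, 59, 22], [115, 64, 21], [124, 80, 22], [101, 100, 20]], [[158, 85, 30], [152, 83, 31], [125, 73, 33], [102, 67, 30], [98, 76, 26], [100, 98, 24], [79, 122, 21]], [[149, 89, 29], [151, 95, 35], [122, 90, 42], [89, 90, 38], [72, 104, 29], [66, 123, 23], [48, 136, 20]], [[122, 112, 23], [124, 117, 31], [97, 117, 39], [65, 120, 37], [47, 129, 30], [37, 134, 22], [28, 133, 18]], [[73, 139, 23], [74, 137, 24], [58, 135, 28], [40, 131, 26], [30, 124, 21], [29, 119, 20], [31, 115, 17]]]
```

move_arm(
  rows=[
    [0, 0, 0, -40, -35, 0, 0],
    [0, 0, 0, -80, -70, 0, 0],
    [0, 0, 0, -112, -97, 5, 0],
    [0, 0, 0, -140, -121, 10, 0],
    [0, 0, 0, -168, -145, 15, 0],
    [0, 0, 0, -196, -170, 20, 0],
    [0, 0, 0, -223, -193, 20, 0],
    [0, 0, 0, -250, -217, 20, 0],
  ],
)

```text
t: 1.37
ee_pos: [0.342, 0.1997, 0.2112]
orientation: [0.0, 0.177, 0.984, 0.0]
contact_force: [1.5, 0.6, 0.2]
grip_width: 0.0854
finger_force: 0.0
```

Run:
```python
from h import *
print(delta([.465,-.025,.180]),delta([.465,-.025,.033]))
```

```text
[-193.53170369 -167.82409676   31.20243395] [-193.51659334 -167.8358941   178.2024327 ]
```

move_arm(
  rows=[
    [0, 0, 0, -28, -24, 5, 0],
    [0, 0, 0, -56, -48, 10, 0],
    [0, 0, 0, -84, -73, 15, 0],
    [0, 0, 0, -112, -97, 20, 0],
    [0, 0, 0, -140, -121, 20, 0],
    [0, 0, 0, -168, -146, 20, 0],
    [0, 0, 0, -193.5, -168, 20, 0],
    [0, 0, 0, -193.5, -168, 30, 0],
  ],
)

```text
t: 2.03
ee_pos: [0.4674, -0.028, 0.1824]
orientation: [0.002, 0.179, 0.984, -0.001]
contact_force: [0.3, -0.0, 0.1]
grip_width: 0.0852
finger_force: 0.0
```

Run:
```python
from h import *
print(read_state()["ee_pos"], proj("side",[read_state()["ee_pos"]]))
S=snapshot("side");T=snapshot("top")
f=lambda i:cv2.resize(i,(400,600),interpolation=cv2.INTER_CUBIC)
cv2.imwrite("pics/a.png",np.hstack([f(S[120:270,240:340]),f(T[180:330,230:330])])[:,:,::-1])
```

```text
[ 0.4674085  -0.02798755  0.1824206 ] [[297.75054714 169.87313059]]
```

View pics/a.png

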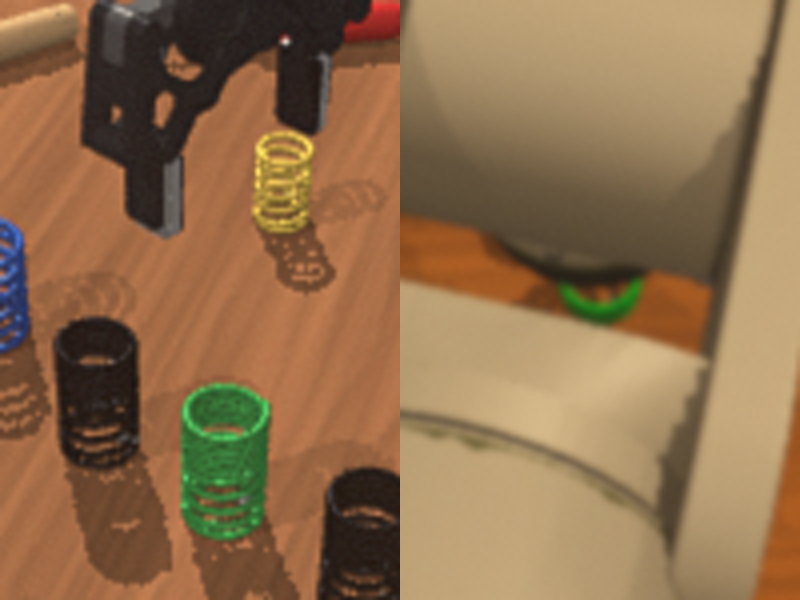

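The gripper sits over the green spring: in the side view its fingertips are at (279,177) and (316,153), midpoint (297.5,165), about where the TCP projects. The side calibration is good. Next I go down.

Run:
```python
from h import *
print(delta([.4645,-.022,.033]),read_state()["orientation"])
```

```text
[-5.17802531e-02  2.00516246e+00  1.47110113e+02] [-1.30241805e-03  1.77971241e-01  9.84034805e-01  2.09115864e-04]
```

move_arm(
  rows=[
    [0, 0, 0, 1, 2.5, 25, 0],
    [0, 0, 0, 1, 2.5, 55, 0],
    [0, 0, 0, 1, 2.5, 85, 0],
    [0, 0, 0, 1, 2.5, 110, 0],
    [0, 0, 0, 1, 2.5, 130, 0],
    [0, 0, 0, 1, 2.5, 142, 0],
    [0, 0, 0, 1, 2.5, 147, 0],
    [0, 0, 0, 1, 2.5, 147, 0],
  ],
)

```text
t: 2.8
ee_pos: [0.4639, -0.0198, 0.034]
orientation: [-0.001, 0.176, 0.984, 0.0]
contact_force: [0.4, 0.3, 1.3]
grip_width: 0.0854
finger_force: 0.0
```

move_arm(
  rows=[
    [0, 0, 0, 0, 0, 0, 1],
    [0, 0, 0, 0, 0, 0, 1],
    [0, 0, 0, 0, 0, 0, 1],
    [0, 0, 0, 0, 0, 0, 1],
    [0, 0, 0, 0, 0, 0, 1],
    [0, 0, 0, 0, 0, 0, 1],
    [0, 0, 0, 0, 0, 0, 1],
    [0, 0, 0, 0, 0, 0, 1],
  ],
)

```text
t: 3.47
ee_pos: [0.4647, -0.0206, 0.0345]
orientation: [0.0, 0.177, 0.984, 0.0]
contact_force: [1.8, 1.4, 2.5]
grip_width: 0.04
finger_force: 60.1
```

move_arm(
  rows=[
    [0, 0, 0, 0, 0, -5, 1],
    [0, 0, 0, 0, 0, -25, 1],
    [0, 0, 0, 0, 0, -55, 1],
    [0, 0, 0, 0, 0, -85, 1],
    [0, 0, 0, 0, 0, -115, 1],
    [0, 0, 0, 0, 0, -145, 1],
    [0, 0, 0, 0, 0, -175, 1],
    [0, 0, 0, 0, 0, -200, 1],
  ],
)

```text
t: 4.13
ee_pos: [0.464, -0.0205, 0.2364]
orientation: [0.0, 0.177, 0.984, -0.0]
contact_force: [-0.0, 0.1, -1.1]
grip_width: 0.04
finger_force: 60.9
```

Run:
```python
from h import *
s=read_state();print(s["ee_pos"],s["grip_width"],delta([.587,.179,.240]))
```

```text
[ 0.4639614  -0.02051658  0.2363812 ] 0.04004881582277294 [-45.84975678 229.87550878  -3.67554785]
```

move_arm(
  rows=[
    [0, 0, -5, -6, 29, -5, 1],
    [0, 0, -10, -11.5, 57, -5, 1],
    [0, 0, -15, -17, 86, -5, 1],
    [0, 0, -20, -23, 115, -5, 1],
    [0, 0, -25, -29, 144, -5, 1],
    [0, 0, -30, -35, 172, -5, 1],
    [0, 0, -35, -41, 204, -5, 1],
    [0, 0, -39, -46, 230, -5, 1],
  ],
)

```text
t: 4.8
ee_pos: [0.5878, 0.1807, 0.2388]
orientation: [-0.001, -0.164, 0.986, 0.0]
contact_force: [0.2, 0.1, -1.3]
grip_width: 0.0405
finger_force: 61.0
```

move_arm(
  rows=[
    [0, 0, 0, 0, 0, 0, 1],
    [0, 0, 0, 0, 0, 0, 1],
  ],
)

```text
t: 4.97
ee_pos: [0.5873, 0.1797, 0.2383]
orientation: [-0.001, -0.162, 0.987, -0.0]
contact_force: [-0.3, -0.2, -1.4]
grip_width: 0.0403
finger_force: 61.1
```

Run:
```python
from h import *
s=read_state();print(s)
e=s["ee_pos"];print(proj("side",[[*e[:2],e[2]-.0345],[*e[:2],.18]]),proj("top",[[*e[:2],e[2]-.0345]]))
S=snapshot("side");T=snapshot("top")
f=lambda i:cv2.resize(i,(400,600),interpolation=cv2.INTER_CUBIC)
cv2.imwrite("pics/b.png",np.hstack([f(S[165:285,130:210]),f(T[130:250,115:195])])[:,:,::-1])
```

```text
{'t': 4.9667, 'qpos': array([ 1.06606216e-01,  5.11141685e-01,  1.19044976e+00, -3.47697654e-04,
        1.44237083e+00, -1.79026533e+00]), 'qd': array([-0.03395615, -0.03078265,  0.0330139 , -0.00525111, -0.00376223,
        0.00607902]), 'tau': array([ 1.60548773e+00, -5.10798669e+01, -2.82995635e+01,  1.31236967e-01,
       -6.91551279e-03, -9.84367635e-02]), 'ee_pos': array([0.58732212, 0.17972594, 0.2382936 ]), 'orientation': array([-1.19264686e-03, -1.62338334e-01,  9.86734428e-01, -1.05291237e-04]), 'contact_force': array([-0.27122622, -0.16870395, -1.41802305]), 'ft_torque': array([-0.04162005,  0.02167575,  0.05209445]), 'finger_force': 61.08125785365701, 'grip_width': 0.04025822867858477}
[[163.897354   226.20216957]
 [167.06559851 238.58745753]] [[143.59838063 170.26549547]]
```

View pics/b.png

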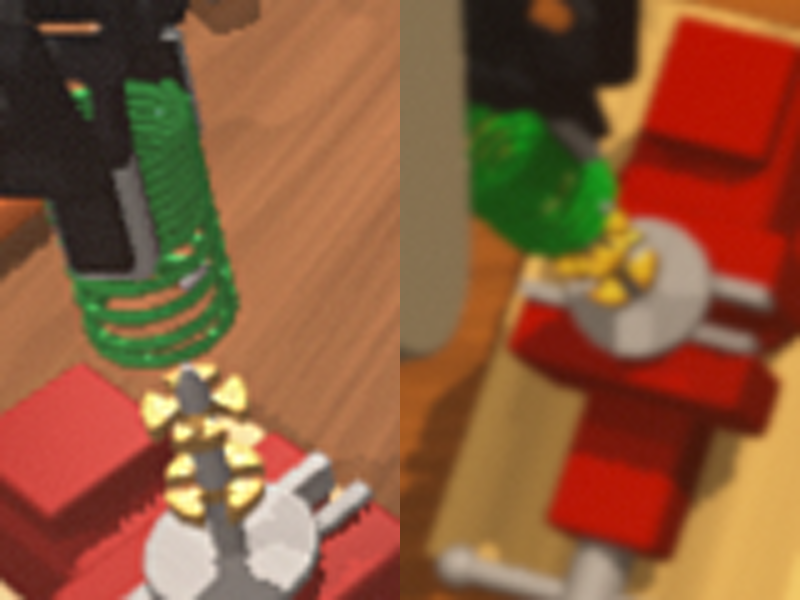

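```bash
cat > fs.py <<'E'
from h import *
from scipy.optimize import least_squares
e=read_state()["ee_pos"];zf=e[2]-.0345
a=np.radians(np.arange(0,360,3))
def env(n):
    im=snapshot(n).astype(float);m=(im[...,1]>1.35*im[...,0])&(im[...,1]>1.2*im[...,2])&(im[...,1]>50)
    c=proj(n,[*e[:2],zf])[0];
    yy,xx=np.mgrid[:420,:560];m&=(abs(xx-c[0])<30)&(abs(yy-c[1])<45)
    return m
def disc(n,x,y):
    P=np.vstack([np.c_[x+.0205*np.cos(a),y+.0205*np.sin(a),np.full(len(a),zf+h)] for h in(.001,.004)])
    return cv2.convexHull(proj(n,P).astype(np.float32))
for n,ok in(("side",lambda p,c:p[1]>c[1]-2),("top",lambda p,c:p[0]>c[0]-4)):
    m=env(n);pts=[]
    cs=np.where(m.any(0))[0]
    for u in cs:
        v=np.where(m[:,u])[0].max();pts.append((u,v+.5))
    if n=="side":
        for v in np.where(m.any(1))[0]:
            r=np.where(m[v])[0]
            pts+= [(r.max()+.5,v),(r.min()-.5,v)]
    if n=="top":
        for v in np.where(m.any(1))[0]: pts.append((np.where(m[v])[0].max()+.5,v))
    c=proj(n,[*e[:2],zf])[0];pts=[(float(p[0]),float(p[1])) for p in pts if ok(p,c)]
    f=lambda d:[cv2.pointPolygonTest(disc(n,e[0]+d[0]/1e3,e[1]+d[1]/1e3),p,True) for p in pts]
    r=least_squares(f,[0,0],loss="soft_l1",f_scale=.5,diff_step=.05,x_scale=1.,method="trf")
    best=min(((np.sum(np.minimum(np.abs(f([i,j])),2)),i,j) for i in np.arange(-6,6.1,.5) for j in np.arange(-6,6.1,.5)))
    print(n,len(pts),"foot",e[:2]+np.array(best[1:])/1e3,best,"rod",{"side":(.588,.180),"top":(.5868,.1785)}[n])
E
python3 fs.py
python3 - <<'E'
from h import *
e=read_state()["ee_pos"];print(atz("side",168.6,220.4,e[2]-.0345+.005)-e)
E
```

```text
side 58 foot [0.58866488 0.18042305] (np.float64(18.20021665276646), np.float64(1.5), np.float64(2.0)) rod (0.588, 0.18)
top 47 foot [0.59016488 0.17742305] (np.float64(31.766973096695278), np.float64(3.0), np.float64(-1.0)) rod (0.5868, 0.1785)
[-0.0044125  -0.00506245 -0.0295    ]
```

Run:
```python
from h import *
e=read_state()["ee_pos"];print(e)
for z in(.004,.007):
  A=atz("side",166.2,222,e[2]-.0345+z);B=atz("side",171,218.4,e[2]-.0345+z);d=B-A
  print((A-e)*1e3,(B-e)*1e3,np.degrees(np.arctan2(d[1],d[0])))
S=snapshot("side");i=S[208:236,148:182]
print((i.max(2).astype(int)-i.min(2))[8:20,10:30]); print(i.max(2)[8:20,10:30])
cv2.imwrite("pics/d.png",cv2.resize(i,None,fx=17,fy=17,interpolation=cv2.INTER_CUBIC)[:,:,::-1])
print(proj("side",[[.586,.179,.18],[.588,.18,.18],[.588,.18,.167],[.588,.18,.135]]))
```

```text
[0.58733662 0.17811245 0.23946526]
[ -2.32371756  -2.12504103 -30.5       ] [ -4.64851375 -10.40982532 -30.5       ] -105.67466925195579
[ -4.50832042   0.39338696 -27.5       ] [ -6.81510182  -7.82719874 -27.5       ] -105.67466925195556
[[ 12  13  11  16  41  54  57  59  56  56  54  53  36  26  38  50  52  69
   48  93]
 [ 13  12  12  27  43  45  45  52  54  55  48  29  13  11  39  51  52  81
   58  92]
 [ 16  12  15  34  42  50  55  57  54  41  22  12  13  25  50  51  46  81
   65  96]
 [ 26  29  42  53  53  59  55  52  35  18  15  14  26  50  55  53  45  67
   70  94]
 [ 62  56  57  60  56  53  48  64  45  20  12  20  47  54  50  55  53  51
   53  88]
 [ 63  55  51  47  46  66 104 111  74  24  20  44  55  51  57  50  52  51
   56  50]
 [ 46  53  67  86 107 111 110 101  65  45  54  59  52  59  94  61  58  52
   66  58]
 [108 115 115 114 108 103  94  66  52  58  58  52  48  90  82  47  52  46
   52  60]
 [111 108 106 100  66  46  52  57  60  52  47  63  96  83  47  55  54  47
   50  60]
 [ 74  57  52  62  66  70  72  64  51  56  94 106  98  51  59  58  53  48
   51  49]
 [ 64  69  
[... 597 characters left out ...]
9  97  99 128 179 188 151 121  98  99 101  99 113 105 101  97
  108 109]
 [ 99 110 129 155 184 194 187 173 121  97 102 107 101 116 164 123 109 100
  126 124]
 [185 199 197 194 186 177 165 123 102 108 106 101 101 158 145  99  99  93
  100 122]
 [190 188 184 175 127 103 105 105 106 104 101 119 168 144  99 105 102  91
   94 115]
 [140 117 111 119 123 123 124 114 100 113 164 182 170 112 114 111 100  92
   94  97]
 [123 123 126 127 124 114 103 100 116 164 173 168 110 102 104  98  99 112
  102  93]
 [127 118 109 100  96 120 126 163 177 170 119 101 103 103  99  98  94 105
   97 139]]
[[168.18122763 238.46906871]
 [166.53168044 238.59960937]
 [168.20052848 245.08675219]
 [172.1119765  260.27473853]]
```

View pics/d.png

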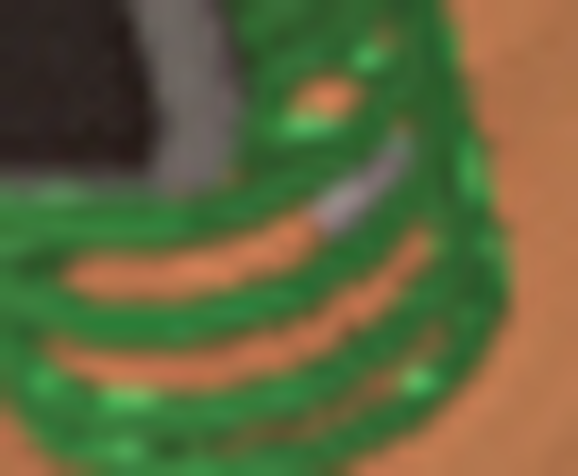

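The enlarged crop shows the grey tail inside the bore, from (167,221) out to (172,216). That gives about -97 to -106 degrees, which matches the -100 I want for the upper slot. I shift -2 mm in x and lower until the foot is just above the upper keeper.

move_arm(
  rows=[
    [0, 0, 0, 1.9, 0.6, 0, 1],
    [0, 0, 0, 1.9, 0.6, 6, 1],
    [0, 0, 0, 1.9, 0.6, 12, 1],
    [0, 0, 0, 1.9, 0.6, 18, 1],
    [0, 0, 0, 1.9, 0.6, 24, 1],
    [0, 0, 0, 1.9, 0.6, 29, 1],
    [0, 0, 0, 1.9, 0.6, 32, 1],
    [0, 0, 0, 1.9, 0.6, 32, 1],
  ],
)

```text
t: 5.88
ee_pos: [0.5854, 0.1789, 0.2063]
orientation: [-0.001, -0.162, 0.987, 0.0]
contact_force: [-0.5, -0.3, -1.4]
grip_width: 0.0401
finger_force: 61.1
```

```bash
python3 - <<'E'
from h import *
s=read_state();e=s["ee_pos"];print(e,s["contact_force"])
S=snapshot("side");T=snapshot("top")
cv2.imwrite("pics/e.png",np.hstack([cv2.resize(S[205:265,140:200],(400,400),interpolation=cv2.INTER_CUBIC),cv2.resize(T[155:215,120:180],(400,400),interpolation=cv2.INTER_CUBIC)])[:,:,::-1])
E
python3 fs.py
```

```text
[0.58541196 0.17894581 0.20632465] [-0.47477247 -0.26668173 -1.4427778 ]
side 57 foot [0.58726586 0.18099388] (np.float64(24.6670254976415), np.float64(1.5), np.float64(2.0)) rod (0.588, 0.18)
top 42 foot [0.58876586 0.17849388] (np.float64(22.272322900450437), np.float64(3.0), np.float64(-0.5)) rod (0.5868, 0.1785)
```

View pics/e.png

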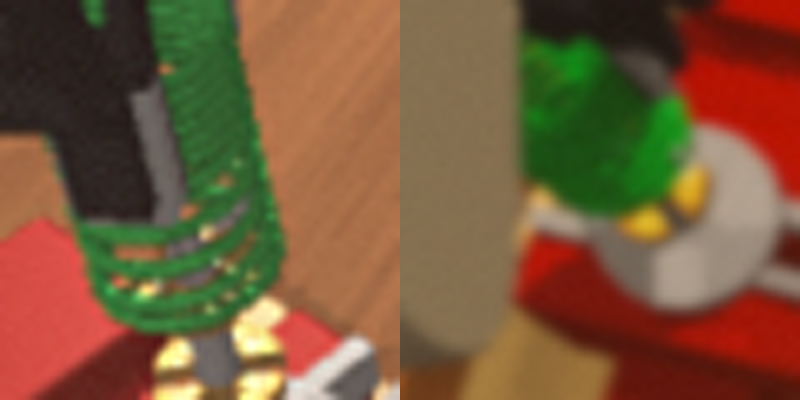

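The rod is visible inside the bore and the spring is roughly centred, with the foot just above the upper keeper. I go down slowly and feel for contact.

move_arm(
  rows=[
    [0, 0, 0, 0, -0.5, 2, 1],
    [0, 0, 0, 0, -0.5, 4, 1],
    [0, 0, 0, 0, -0.5, 5, 1],
    [0, 0, 0, 0, -0.5, 6, 1],
    [0, 0, 0, 0, -0.5, 7, 1],
    [0, 0, 0, 0, -0.5, 8, 1],
    [0, 0, 0, 0, -0.5, 8, 1],
    [0, 0, 0, 0, -0.5, 8, 1],
  ],
)

```text
t: 6.75
ee_pos: [0.5858, 0.1785, 0.1993]
orientation: [-0.0, -0.162, 0.987, 0.0]
contact_force: [-0.6, 0.2, -1.7]
grip_width: 0.0402
finger_force: 61.1
```

move_arm(
  rows=[
    [0, 0, 0, 0, 0, 1, 1],
    [0, 0, 0, 0, 0, 2, 1],
    [0, 0, 0, 0, 0, 3, 1],
    [0, 0, 0, 0, 0, 4, 1],
    [0, 0, 0, 0, 0, 4, 1],
    [0, 0, 0, 0, 0, 4, 1],
  ],
)

```text
t: 7.25
ee_pos: [0.5858, 0.1785, 0.1952]
orientation: [-0.0, -0.162, 0.987, -0.0]
contact_force: [0.2, 0.0, -1.1]
grip_width: 0.04
finger_force: 61.1
```

move_arm(
  rows=[
    [0, 0, 0, 0, 0, 1, 1],
    [0, 0, 0, 0, 0, 2, 1],
    [0, 0, 0, 0, 0, 3, 1],
    [0, 0, 0, 0, 0, 4, 1],
    [0, 0, 0, 0, 0, 4, 1],
  ],
)

```text
t: 7.67
ee_pos: [0.5857, 0.1785, 0.191]
orientation: [-0.0, -0.162, 0.987, 0.0]
contact_force: [0.1, 0.8, -1.3]
grip_width: 0.0402
finger_force: 61.1
```

move_arm(
  rows=[
    [0, 0, 0, 0, 0, 1.5, 1],
    [0, 0, 0, 0, 0, 3, 1],
    [0, 0, 0, 0, 0, 4.5, 1],
    [0, 0, 0, 0, 0, 6, 1],
    [0, 0, 0, 0, 0, 7.5, 1],
    [0, 0, 0, 0, 0, 9, 1],
    [0, 0, 0, 0, 0, 10.5, 1],
    [0, 0, 0, 0, 0, 11, 1],
  ],
)

```text
t: 8.33
ee_pos: [0.5858, 0.1785, 0.18]
orientation: [-0.0, -0.162, 0.987, 0.0]
contact_force: [0.1, -0.7, -1.5]
grip_width: 0.0401
finger_force: 61.1
```

move_arm(
  rows=[
    [0, 0, 6, 0, 0, 0, 1],
    [0, 0, 12, 0, 0.1, 0, 1],
    [0, 0, 18, 0, 0.2, 0, 1],
    [0, 0, 24, 0, 0.3, 0, 1],
    [0, 0, 30, 0, 0.4, 0, 1],
    [0, 0, 36, 0, 0.5, 0, 1],
    [0, 0, 42, 0, 0.6, 0, 1],
    [0, 0, 45.5, -0.1, 0.6, 0, 1],
  ],
)

```text
t: 9.0
ee_pos: [0.5857, 0.1791, 0.1803]
orientation: [0.0, 0.235, 0.972, -0.0]
contact_force: [-1.1, -0.3, -2.5]
grip_width: 0.0402
finger_force: 61.1
```

move_arm(
  rows=[
    [0, 0, 0, 0, 0, 2, 1],
    [0, 0, 0, 0, 0, 4, 1],
    [0, 0, 0, 0, 0, 6, 1],
    [0, 0, 0, 0, 0, 8, 1],
    [0, 0, 0, 0, 0, 10, 1],
    [0, 0, 0, 0, 0, 12, 1],
    [0, 0, 0, 0, 0, 12, 1],
    [0, 0, 0, 0, 0, 12, 1],
  ],
)

```text
t: 9.67
ee_pos: [0.5857, 0.1791, 0.1682]
orientation: [-0.0, 0.232, 0.973, -0.0]
contact_force: [-0.4, -0.2, -1.5]
grip_width: 0.0404
finger_force: 61.1
```

move_arm(
  rows=[
    [0, 0, 0, 0, 0, 1, 1],
    [0, 0, 0, 0, 0, 2, 1],
    [0, 0, 0, 0, 0, 3, 1],
    [0, 0, 0, 0, 0, 4, 1],
    [0, 0, 0, 0, 0, 5, 1],
    [0, 0, 0, 0, 0, 5, 1],
    [0, 0, 0, 0, 0, 5, 1],
  ],
)

```text
t: 10.25
ee_pos: [0.5857, 0.1791, 0.1633]
orientation: [-0.0, 0.232, 0.973, -0.0]
contact_force: [-0.6, 0.2, -1.4]
grip_width: 0.0402
finger_force: 61.1
```

move_arm(
  rows=[
    [0, 0, 0, 0, 0, 1, 1],
    [0, 0, 0, 0, 0, 2, 1],
    [0, 0, 0, 0, 0, 3, 1],
    [0, 0, 0, 0, 0, 4, 1],
    [0, 0, 0, 0, 0, 5, 1],
    [0, 0, 0, 0, 0, 5, 1],
    [0, 0, 0, 0, 0, 5, 1],
  ],
)

```text
t: 10.83
ee_pos: [0.5857, 0.1791, 0.1582]
orientation: [-0.0, 0.233, 0.973, -0.0]
contact_force: [-0.2, 0.2, -2.5]
grip_width: 0.0402
finger_force: 61.1
```

move_arm(
  rows=[
    [0, 0, 0, 0, 0, 2, 1],
    [0, 0, 0, 0, 0, 4, 1],
    [0, 0, 0, 0, 0, 6, 1],
    [0, 0, 0, 0, 0, 8, 1],
    [0, 0, 0, 0, 0, 10, 1],
    [0, 0, 0, 0, 0, 12, 1],
    [0, 0, 0, 0, 0, 14, 1],
    [0, 0, 0, 0, 0, 15, 1],
  ],
)

```text
t: 11.5
ee_pos: [0.5857, 0.1791, 0.143]
orientation: [-0.0, 0.232, 0.973, -0.0]
contact_force: [-0.2, 0.2, 0.0]
grip_width: 0.0402
finger_force: 61.1
```

move_arm(
  rows=[
    [0, 0, 0, 0, 0, 1, 1],
    [0, 0, 0, 0, 0, 2, 1],
    [0, 0, 0, 0, 0, 3, 1],
    [0, 0, 0, 0, 0, 4, 1],
    [0, 0, 0, 0, 0, 5, 1],
    [0, 0, 0, 0, 0, 5, 1],
    [0, 0, 0, 0, 0, 5, 1],
  ],
)

```text
t: 12.08
ee_pos: [0.5858, 0.179, 0.1385]
orientation: [0.0, 0.232, 0.973, -0.0]
contact_force: [-2.4, -1.3, 2.6]
grip_width: 0.0402
finger_force: 61.5
```

move_arm(
  rows=[
    [0, 0, 0, 0, 0, 0, 1],
    [0, 0, 0, 0, 0, 0, 1],
    [0, 0, 0, 0, 0, 0, 1],
    [0, 0, 0, 0, 0, 0, 1],
  ],
)

```text
t: 12.42
ee_pos: [0.5858, 0.1791, 0.1384]
orientation: [0.0, 0.232, 0.973, -0.0]
contact_force: [-1.5, -1.4, 3.0]
grip_width: 0.0401
finger_force: 61.5
```

Run:
```python
from h import *
s=read_state();e=s["ee_pos"];print(e,s["contact_force"],s["ft_torque"])
print(proj("side",[[.587,.179,.105]]))
S=snapshot("side");T=snapshot("top")
cv2.imwrite("pics/f.png",np.hstack([cv2.resize(S[225:295,145:215],(400,400),interpolation=cv2.INTER_CUBIC),cv2.resize(T[155:215,130:190],(400,400),interpolation=cv2.INTER_CUBIC)])[:,:,::-1])
```

```text
[0.58578535 0.17907042 0.13838434] [-1.50990657 -1.38408932  3.03027062] [-0.27386221  0.31850271 -0.03991724]
[[176.47724664 273.27157569]]
```

View pics/f.png

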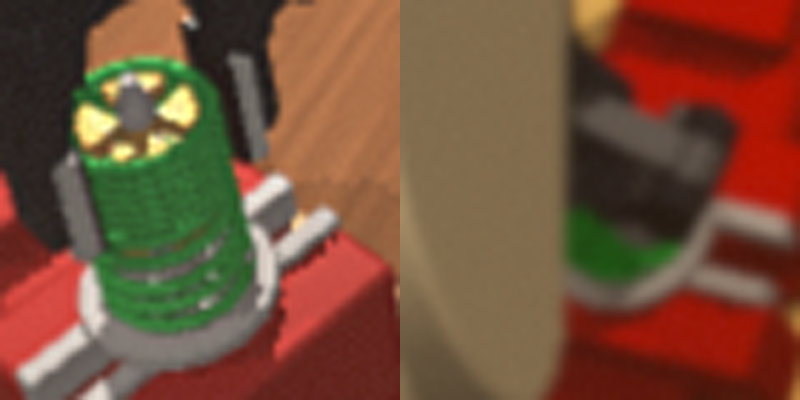

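The picture shows the foot seated within the flange and the rod and upper keeper centred in the bore at the top; push is about 4 N. I open and draw up.

move_arm(
  rows=[
    [0, 0, 0, 0, 0, -1, 0.9],
    [0, 0, 0, 0, 0, -1, 0.6],
    [0, 0, 0, 0, 0, -1, 0.3],
    [0, 0, 0, 0, 0, -1, 0],
    [0, 0, 0, 0, 0, -1, 0],
    [0, 0, 0, 0, 0, -1, 0],
    [0, 0, 0, 0, 0, -1, 0],
    [0, 0, 0, 0, 0, -1, 0],
  ],
)

```text
t: 13.18
ee_pos: [0.5857, 0.1791, 0.1392]
orientation: [-0.0, 0.232, 0.973, 0.0]
contact_force: [-0.4, 0.2, 0.3]
grip_width: 0.0852
finger_force: 0.0
```

move_arm(
  rows=[
    [0, 0, 0, 0, 0, -10, 0],
    [0, 0, 0, 0, 0, -30, 0],
    [0, 0, 0, 0, 0, -55, 0],
    [0, 0, 0, 0, 0, -80, 0],
    [0, 0, 0, 0, 0, -110, 0],
    [0, 0, 0, 0, 0, -140, 0],
    [0, 0, 0, 0, 0, -160, 0],
    [0, 0, 0, 0, 0, -160, 0],
  ],
)

```text
t: 13.85
ee_pos: [0.5867, 0.1793, 0.3051]
orientation: [0.004, 0.232, 0.973, 0.002]
contact_force: [0.3, -0.2, 0.1]
grip_width: 0.0856
finger_force: 0.0
```

Run:
```python
from h import *
s=read_state();print(s["ee_pos"],s["contact_force"],s["grip_width"])
a=np.linspace(0,2*np.pi,40)
S=snapshot("side");i=cv2.resize(S[225:295,140:220],(800,600),interpolation=cv2.INTER_CUBIC)[:,:,::-1].copy()
P=np.c_[.587+.0205*np.cos(a),.1795+.0205*np.sin(a),0*a]
sc=np.array([10,600/70])
for z in(.105,.175):
    q=(proj("side",P+[0,0,z])-[140,225]+.5)*sc
    cv2.polylines(i,[q.astype(int)],True,(255,255,0),1)
cv2.imwrite("pics/z.png",i)
```

```text
[0.58668205 0.17925553 0.30509347] [ 0.31575752 -0.19268131  0.11763955] 0.08555996432358323
```

View pics/z.png

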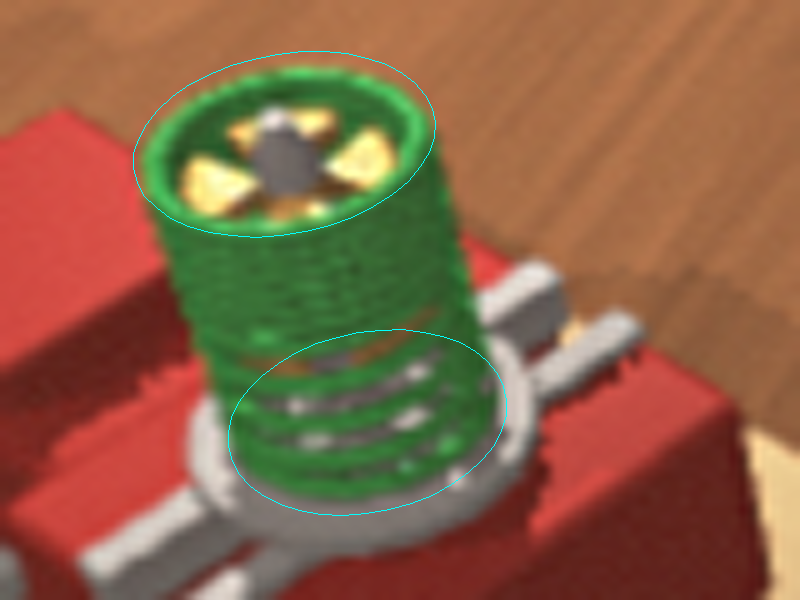

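The spring stands upright on the flange with the rod centred, and the gripper is well clear.

```bash
python3 -c "
from plant import *
print(close_job())"
```

```text
the job is handed in; nothing more can be done
None
```

The green spring is over the rod with its foot on the flange, released, and the gripper is clear. The tail passed both keepers without snagging, the push never went above about 4 N, and I handed the job in at about 14 s; the close-up afterwards showed it seated, but no verdict came back.

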